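# Hold the keyed lens over the camera mount for an image check

### The arm

A 7-joint arm with a two-finger parallel gripper is mounted at the origin on a cart in front of the work surface, level with it; the furniture and walls round the work are solid. World frame = base frame: x ahead of the robot, y to its left, z up, the work surface at z = 0. Lengths are in m, angles in rad, forces in N, time in s.
With the tool pointing down it reaches from about 0.4 to 0.85 m from the base axis. Payload 10.4 kg.
Tool frame: the origin (TCP) lies at the very end of the fingers, on their centre line; the grasp point (between the pads) lies 19 mm behind it; z points along the fingers, y is the line along which they close (so a half turn about z gives the same grasp; the last joint's range is limited). The gripper opens to 85 mm and grips with 20 to 120 N. Pads are 22 mm wide; open, the fingers measure 114 mm over their backs; the gripper's body (76 mm by 85 mm) begins 54 mm behind the grasp point. The pads swing forward as they close: fully open they stand 13 mm farther back than shut.
Start: joints at [-1.173, 0.332, -0.065, 1.46, 0.022, 1.35, -0.088], TCP at [0.255, 0.571, 0.231] pointing down, gripper open.
Joint ranges: [-2.6, 2.6], [-0.5, 2.12], [-1.47, 1.34], [0.16, 2.42], [-1.27, 4.41], [0.06, 2.06], [-2.6, 2.6]. Speed limits (rad/s): [2.22, 2.22, 2.79, 2.79, 3.14, 3.14, 3.14].

### API

Orientations are given as a unit quaternion [x, y, z, w].
In Python, from workcell import manip, optics gives the robot as it stands.
- The arm moves only by the tool jog_arm, never from a script. Its arguments are lists of equal length, an entry for each row: "dr": the turn, a rotation vector about the tool's x, y, z normalised to -1 to 1, where 1 is 4 degrees, a list of three; "translation": the shift along the tool's x, y, z normalised to -1 to 1, where 1 is 0.025 m, a list of three; "jaw": the opening, from 0 (shut) to 1 (fully open). A call has 1 to 10 rows; each row shifts and turns the commanded pose from where the row before left it, along the tool's axes as they then stand; what a row does not reach is not made up. A row lasts 1/10 s, in which the tool goes at most 50 mm and 8.59 degrees, less where a joint would pass 70% of its speed; a pose out of reach is approached as far as the arm can. A call with a number of a shift or a turn outside -1 to 1 is refused whole. A call with a gripper value outside its range is refused whole. The fingers move at their own pace and stop on an object; "squeeze" is the grip in N (left out, the last holds). Time passes only in rows, so rows that do not move let the fingers close. It gives the time, the measured TCP pose, the force, the opening and the grip force at its end, in the units of the state.
- manip.get_obs(): the state, without advancing time (a new reading comes with each control period).
- optics.camera(name): name is "scene" or "top" or "wrist"; returns a dict with "color" (384x512x3 uint8, red, green, blue), "mtx" (3x3 intrinsics, pixels), "R" (3x3) and "t" (3): a world point X has camera coordinates R X + t. Camera axes: x right, y down, z forward; pixel columns grow to the right and rows downward; lengths in m; the calibration is good to about 2 mm. A picture is of the moment at which its call begins. There is no depth.
- manip.hand_in(): hands the job in; it is judged then, once.
The state is a dict: "clock": time; "joint_pos": joint angles; "joint_velocities": joint speeds; "tau": joint torques, N m; "position": TCP position; "ee_rot": TCP orientation; "ft_force": force on the tool from outside, world axes, zero at the start; "torque": the same for the moment, N m; "grip_width": opening from 0.0 (shut) to 1.0 (fully open); "grasp_force": force on a finger pad.
Only numpy, scipy, OpenCV 4.12 (cv2) and the standard library are available. Lean on these libraries where they do the work, as an engineer would, in place of code of your own. Each camera call takes 0.05 s, during which the arm holds its last target. There are 200 camera calls.

### The job

Take the taller of the two lenses out of the rack, carry it over the things on the bench and over the light baffle, and turn it so that the lug on its flange faces the gap in the rim of the camera's lens mount. Stop with the lens upright and centred over the mount, its underside about 5 mm above the rim, not touching, and finish while still holding it there, so that its image can be checked before it is let down. The lens and the arm must not bump the camera fixture, and the other lens and the things on the bench stay where they are.

Things in the scene. Friction and masses are not known exactly. Their poses are not given: they have to be found in the camera images.
- lens: The taller lens, to be taken: 62 mm high, 0.08 to 0.17 kg, upright in a pocket of the rack. From below: spigot 26 mm dia., z 0 to 6 mm; flange 40 mm dia., z 6 to 11; black straight barrel 34 mm dia., z 11 to 62 (grip it here from above, fingers at any yaw). Origin: on the axis at the spigot's underside, z up; starts 9 mm above the bench, spigot 6 mm deep in its pocket, flange on the rack's top.
- lens_lug (a point): Point inside the one bright lug that sticks out of the taller lens's flange along the lens's own -x: 25 mm from the axis, 8.5 mm above the underside. The lug is 8 mm wide, reaches 27 mm from the axis, z 6 to 11 mm, and starts within about 1.5 rad of world -x.
- short_lens: The other lens, 42 mm high, else the same shape (barrel z 11 to 42 mm) with the same lug; stays in its pocket. Origin: on the axis, at the underside.
- lens_rack: White block 170 x 64 x 15 mm fixed to the bench, long side along its x, with two through holes 30 mm dia. 45 mm either side of its middle along x, one lens in each (either may be in either). Origin: centre of its underside, on the bench. A tall microscope overhangs the bench well to the left of it (from about y = 0.45 m): keep the arm out of it.
- camera_fixture: Fixed to the bench: aluminium base plate 150 (x) x 140 (y) x 10 mm, on its middle a camera body 64 mm square looking up. A black sheet light baffle stands along the +y edge (65 to 67 mm from the camera's axis) and the +x edge (72 to 74 mm from it), top 94 mm above the bench. Origin: centre of the base plate's underside, on the camera's axis; -x looks roughly to the robot.
- mount (a point): Centre of the lens mount, level with the top of its rim (53 mm above the bench). Axes as the fixture's. A 68 mm square front plate, top 48 mm above the bench, has a bore 30 mm dia.; round it stands the rim, 44 mm inside, 56 mm outside dia., 5 mm high. Let down, the flange would drop inside the rim.
- mount_gap (a point): Middle of the one gap in the rim, level with the rim's top: 25 mm from the mount's centre along the fixture's own -x. The gap is 12 mm wide; let down, the lug would drop into it. A short engraved line on the plate marks it.
- swab_jar: Clear jar of swabs, 58 mm dia., 120 mm high, loose, between rack and fixture. Origin: centre of its underside.
- objective_can: Black can with knurled lid, 41 mm dia., 65 mm high, loose, between rack and fixture nearer the robot. Origin: centre of its underside.
- tape_roll: Roll of tape 75 mm dia., 19 mm high, loose, lying beyond the rack.
- chip_box: Small clear-lidded chip box 67 x 62 x 19 mm, loose, lying beyond the swab jar.
- tweezers: Steel tweezers 123 mm long, 8 mm high, loose, lying near the robot's edge of the bench.
Mind the look-alikes: they are no part of the job. Leave any purple, red or yellow look-alike of the lens alone.

How it is judged:
On the way, in this order (a step that is already met when the one before it is completed fails the run):
1. the taller lens has been lifted clear of the rack in the fingers (height (world z) of lens above 0.04 m and contact force between the fingers and lens above 1 N), for 0.2 s.
2. the lens has come in over the fixture above the baffle's top (horizontal distance between lens and mount below 0.1 m and height (world z) of lens above 0.094 m), for 0.05 s.
At the end, for the whole second after the job is handed in: The taller lens is held still in the fingers over the mount: axis within 3.5 mm of the mount's centre, underside 2 to 9 mm above the rim's top, upright within 4 degrees, its lug pointing to the gap within 8 degrees, touching nothing but the fingers; the short lens still stands in its pocket (horizontal distance between lens and mount below 0.0035 m and z of lens in the frame of mount between 0.002 and 0.009 m and angle between the x axis of lens and the x axis of mount, either way round below 0.14 rad and x of lens_lug in the frame of mount below -0.015 m and angle between lens's own z axis and vertical below 0.07 rad and linear speed of lens below 0.01 m/s and contact force between the fingers and lens above 1 N and contact force between lens and camera_fixture below 0.1 N and horizontal distance between short_lens and lens_rack below 0.06 m and angle between short_lens's own z axis and vertical below 0.1 rad); the arm keeps its last pose, push and grip.
It fails at once if the lens strikes the camera fixture (more than 0.5 N) (contact force between lens and camera_fixture above 0.5 N).
It fails at once if the arm or gripper bumps the camera fixture (more than 2 N) (contact force between any of the arm, the fingers and camera_fixture above 2 N).
It fails at once if the short lens is displaced by more than 15 mm (distance of short_lens from where it was at the start of the episode above 0.015 m).
It fails at once if a thing on the bench is displaced by more than 20 mm (distance of any of swab_jar, objective_can, tape_roll, chip_box, tweezers from where it was at the start of the episode above 0.02 m).
It also fails if it takes over 42 s, if anything falls off the work surface, if the arm or the gripper's body presses on something with over 40 N, if the wrist force passes 120 N, or if a joint passes its speed limit or range.

## Working session

There is one attempt and no reset: what is moved stays moved. The work goes in short steps, Python scripts to look and compute and a tool call to move; the robot and the scene stay as the last step left them, time stands still between calls to the robot, and variables do not carry over. Pictures are saved under pics/ and viewed, at most 10 in all, crops included, and the job is handed in when it is done.

Besides the shell and the picture viewer there is one more tool, called after "Emit:" by a JSON object that holds its "fn" and its "kwargs", one argument or row to a line. jog_arm: Moves the arm, as the interface text tells. Scaled input: -1 to 1 covers 0.025 m each way for a shift and 4 degrees each way for a turn. Its arguments: {"type":"object","properties":{"dr":{"type":"array","items":{"type":"array","items":{"type":"number"}}},"translation":{"type":"array","items":{"type":"array","items":{"type":"number"}}},"jaw":{"type":"array","items":{"type":"number"}},"squeeze":{"type":"number"}},"required":["dr","translation","jaw"]}

```bash
mkdir -p pics; cat > h.py <<'E'
import numpy as np, cv2, pickle
from workcell import manip, optics
def snap(name, tag):
    c=optics.camera(name); pickle.dump(c,open(f'pics/{tag}.pkl','wb'))
    cv2.imwrite(f'pics/{tag}.png',c['color'][:,:,::-1]); return c
def load(tag): return pickle.load(open(f'pics/{tag}.pkl','rb'))
def ray(c,uv):
    R=np.array(c['R']);t=np.array(c['t']);d=R.T@np.linalg.inv(c['mtx'])@np.array([uv[0],uv[1],1.]);return -R.T@t,d
def onz(c,uv,z):
    o,d=ray(c,uv);return o+d*(z-o[2])/d[2]
def tri(c1,u1,c2,u2):
    o1,d1=ray(c1,u1);o2,d2=ray(c2,u2);d1/=np.linalg.norm(d1);d2/=np.linalg.norm(d2)
    s=np.linalg.lstsq(np.stack([d1,-d2],1),o2-o1,rcond=None)[0]
    a=o1+s[0]*d1;b=o2+s[1]*d2;return (a+b)/2,np.linalg.norm(a-b)
def proj(c,X):
    p=c['mtx']@(np.array(c['R'])@np.array(X)+np.array(c['t']));return p[:2]/p[2]
E
python3 - <<'E'
from h import *
np.set_printoptions(precision=4,suppress=True)
print(manip.get_obs())
for n in('scene','top','wrist'):
    c=snap(n,n+'0'); print(n,-np.array(c['R']).T@c['t'],np.array(c['R'])[2],c['mtx'][0,0])
a=np.hstack([cv2.imread(f'pics/{n}0.png') for n in('scene','top')])
cv2.imwrite('pics/v1.png',cv2.resize(cv2.imread('pics/top0.png'),(800,600)))
cv2.imwrite('pics/v2.png',cv2.resize(cv2.imread('pics/scene0.png'),(800,600)))
E
```

```text
{'clock': 0.0, 'joint_pos': array([-1.1726,  0.3329, -0.0647,  1.461 ,  0.0216,  1.3499, -0.0885]), 'joint_velocities': array([ 0.0007,  0.0001,  0.0002,  0.0002, -0.0003,  0.0001, -0.0007]), 'tau': array([ -0.0002, -62.5441,   0.049 , -39.1593,   0.0161,   0.0102,
         0.    ]), 'position': array([0.2552, 0.5701, 0.2305]), 'ee_rot': array([ 0.2088,  0.9779, -0.0007, -0.0001]), 'ft_force': array([ 0.4339, -0.1811,  0.2049]), 'torque': array([-0.0267, -0.0495, -0.0243]), 'grasp_force': 0.0, 'grip_width': 1.0004011410188212}
scene [-0.1389  0.814   0.5167] [ 0.5812 -0.7151 -0.3883] 352.7615876821499
top [0.3953 0.0039 1.2962] [ 0.1038 -0.0045 -0.9946] 496.3743290341417
wrist [0.1918 0.6009 0.3733] [ 0.2531 -0.1154 -0.9605] 297.97321948238374
```

View pics/v1.png

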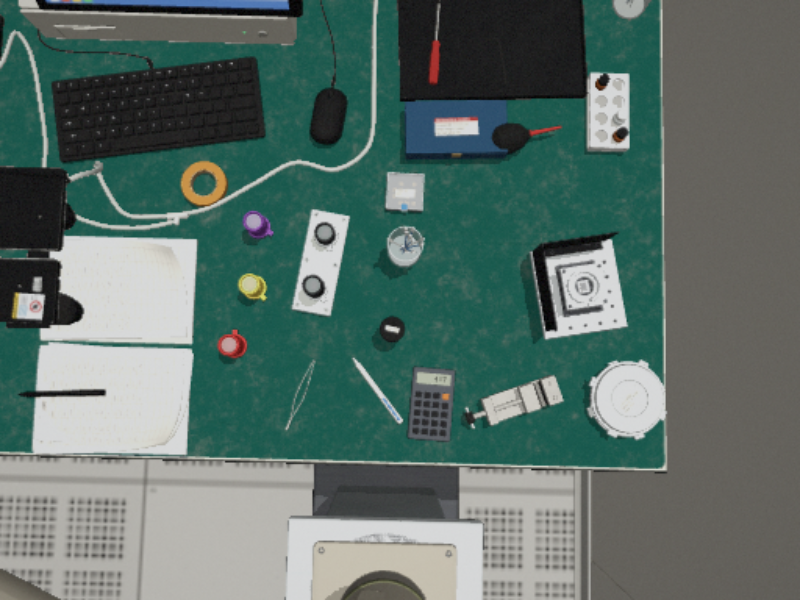

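View pics/v2.png

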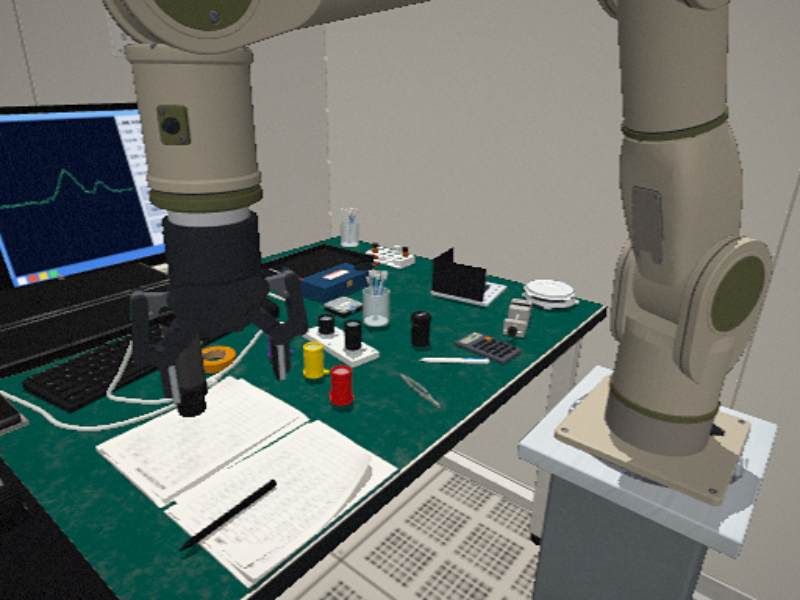

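Top view (800x600): rack at (322,262) with black lenses at (313,287) near and (325,233) far. The look-alikes are purple (257,224), yellow (253,287) and red (232,345), and there is also the black can at (392,329). The fixture is at (578,288) with its gap side toward the robot. In the scene view the near lens (352,335) looks taller than the far one (326,325).

```bash
python3 - <<'E'
from h import *
np.set_printoptions(precision=4,suppress=True)
t=cv2.imread('pics/top0.png');s=cv2.imread('pics/scene0.png')
z=lambda im,x,y,w,h,k:cv2.resize(im[y:y+h,x:x+w],None,fx=k,fy=k,interpolation=cv2.INTER_CUBIC)
a=z(t,180,125,60,80,5);b=z(t,335,145,70,80,5);c=z(s,190,190,130,50,5)
out=np.zeros((600,800,3),np.uint8)
out[:300,:225]=cv2.resize(a,(225,300));out[:300,230:492]=cv2.resize(b,(262,300));out[310:560,:650]=c
cv2.imwrite('pics/v3.png',out)
ct=load('top0');k=512/800
for n,p,zz in [('near',(313,287),.05),('far',(325,233),.05),('mount',(583,287),.053),('jar',(405,246),.12),('can',(392,329),.065)]:
    print(n,onz(ct,np.array(p)*k,zz))
E
```

```text
near [0.5242 0.1271 0.05  ]
far [0.613  0.1108 0.05  ]
mount [ 0.5355 -0.3087  0.053 ]
jar [ 0.5839 -0.0184  0.12  ]
can [ 0.459  -0.0021  0.065 ]
```

View pics/v3.png

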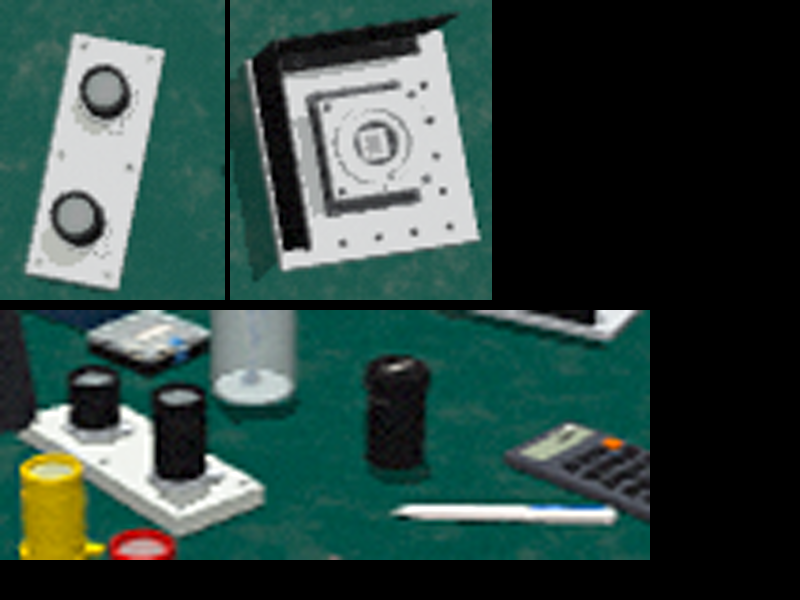

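The near black lens stands clearly higher in the scene crop (180,393 top vs 95,378), so it is the target. Moving toward the rack for a close wrist view.

Emit:
{"fn": "jog_arm", "kwargs": {
  "dr": [
    [0,0,0],
    [0,0,0],
    [0,0,0],
    [0,0,0],
    [0,0,0],
    [0,0,0],
    [0,0,0],
    [0,0,0]
  ],
  "translation": [
    [-0.4,-0.9,0],
    [-0.4,-0.9,0],
    [-0.4,-0.9,0],
    [-0.4,-0.9,0],
    [-0.4,-0.9,0],
    [-0.4,-0.9,0],
    [-0.4,-0.9,0],
    [-0.4,-0.9,0]
  ],
  "jaw": [1,1,1,1,1,1,1,1]
}}

```text
clock: 0.95
position: [0.2546, 0.3724, 0.2311]
ee_rot: [0.209, 0.978, -0.0, -0.0]
ft_force: [0.7, 0.4, 0.6]
grip_width: 1.0
grasp_force: 0.0
```

Emit:
{"fn": "jog_arm", "kwargs": {
  "dr": [
    [0,0,0],
    [0,0,0],
    [0,0,0],
    [0,0,0],
    [0,0,0],
    [0,0,0],
    [0,0,0],
    [0,0,0],
    [0,0,0],
    [0,0,0]
  ],
  "translation": [
    [-1,-0.32,0],
    [-1,-0.32,0],
    [-1,-0.32,0],
    [-1,-0.32,0],
    [-1,-0.32,0],
    [-1,-0.32,0],
    [-1,-0.32,0],
    [-1,-0.32,0],
    [-1,-0.32,0],
    [0,0,0]
  ],
  "jaw": [1,1,1,1,1,1,1,1,1,1]
}}

```text
clock: 1.95
position: [0.4328, 0.213, 0.2312]
ee_rot: [0.211, 0.977, -0.0, 0.0]
ft_force: [0.7, 0.4, -0.0]
grip_width: 0.998
grasp_force: 0.0
```

```bash
python3 - <<'E'
from h import *
np.set_printoptions(precision=4,suppress=True)
c=snap('wrist','w1'); print(manip.get_obs()['position'],manip.get_obs()['clock'],-np.array(c['R']).T@c['t'])
for X in [(0.5242,.1271,.071),(.613,.111,.051)]: print(proj(c,X))
cv2.imwrite('pics/v4.png',cv2.resize(cv2.imread('pics/w1.png'),(800,600)))
E
```

```text
[0.4314 0.2146 0.2311] 2.0 [0.3695 0.244  0.3738]
[221.1586 275.6161]
[242.2538 326.5126]
```

View pics/v4.png

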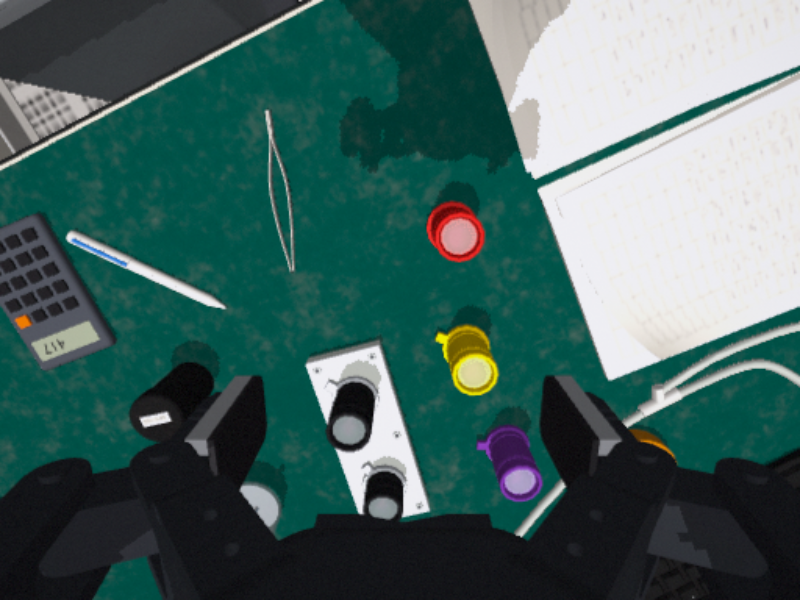

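Wrist view: tall lens top at (348,430), its bright lug to the upper left at (332,384). Short lens at (384,505). The coloured look-alikes are off to the right. Measuring from this view plus the top view.

```bash
python3 - <<'E'
from h import *
np.set_printoptions(precision=4,suppress=True)
w=load('w1');t=load('top0');s=load('scene0')
def disc(c,uv,r,lo,hi):
    g=cv2.cvtColor(c['color'],cv2.COLOR_RGB2GRAY); m=((g>lo)&(g<hi)).astype(np.uint8)
    k=np.zeros_like(m);cv2.circle(k,(int(uv[0]),int(uv[1])),r,1,-1);m*=k
    n,l,st,ce=cv2.connectedComponentsWithStats(m,connectivity=4)
    i=1+np.argmax(st[1:,4]);return ce[i],st[i]
P={}
for nm,cw,ct,cs in [('near',(348*.64,430*.64),(200.8,182.9),(226,206)),('far',(384*.64,507*.64),(208,149.5),(208.5,203.5))]:
    a,sa=disc(w,cw,12,95,200);b,sb=disc(t,ct,6,95,200);d,sd=disc(s,cs,5,95,200)
    print(nm,a,sa[2:],b,sb[2:],d,sd[2:]);print(tri(w,a,t,b),tri(w,a,s,d))
im=cv2.imread('pics/w1.png')[205:310,180:285]
cr=cv2.resize(im,None,fx=5.5,fy=5.5,interpolation=cv2.INTER_CUBIC)
cv2.imwrite('pics/v5.png',cr)
E
```

```text
near [222.7925 274.7993] [ 21  18 294] [199.68   182.0133] [10  9 75] [225.25 207.  ] [ 8  3 16]
(array([0.5267, 0.1273, 0.0658]), np.float64(7.000823916041759e-06)) (array([0.5252, 0.1274, 0.0673]), np.float64(0.0016458440395045457))
far [244.735 324.895] [ 18  13 200] [207.3239 148.1972] [10  9 71] [208.  203.5] [ 7  2 12]
(array([0.616 , 0.113 , 0.0458]), np.float64(0.00011481567391615228)) (array([0.6147, 0.113 , 0.0466]), np.float64(0.0013082642982852099))
```

View pics/v5.png

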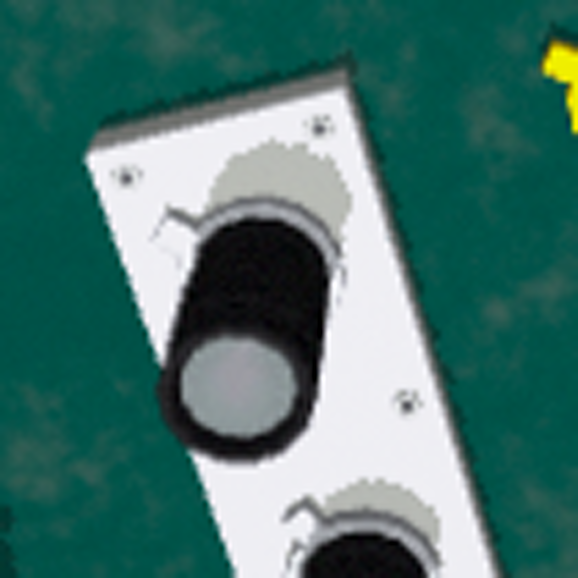

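```bash
python3 - <<'E'
from h import *
np.set_printoptions(precision=4,suppress=True)
w=load('w1');a=np.array([.5263,.1273])
for p in [(172,210),(155,238),(163,224),(190,262)]:
    X=onz(w,np.array(p)/5.5+[180,205],.020)[:2]-a; print(p,X,np.hypot(*X),np.degrees(np.arctan2(X[1],X[0])))
print(proj(w,[*a,.02]))
E
```

```text
(172, 210) [-0.0243 -0.0103] 0.026417877833566448 -157.02855621616138
(155, 238) [-0.0195 -0.0173] 0.026049796521817083 -138.35970615188114
(163, 224) [-0.022  -0.0139] 0.025986189554277152 -147.64080096256708
(190, 262) [-0.0104 -0.0126] 0.016292963632136066 -129.53208059230332
[226.5965 255.5511]
```

Emit:
{"fn": "jog_arm", "kwargs": {
  "dr": [
    [0,0,0],
    [0,0,0],
    [0,0,0],
    [0,0,0],
    [0,0,0],
    [0,0,0],
    [0,0,0],
    [0,0,0],
    [0,0,0],
    [0,0,0]
  ],
  "translation": [
    [-0.98,-0.325,0],
    [-0.98,-0.325,0],
    [-0.98,-0.325,0],
    [-0.98,-0.325,0],
    [-0.98,-0.325,0],
    [0,0,1],
    [0,0,1],
    [0,0,1],
    [0,0,0.6],
    [0,0,0]
  ],
  "jaw": [1,1,1,1,1,1,1,1,1,1]
}}

```text
clock: 3.0
position: [0.524, 0.1295, 0.1391]
ee_rot: [0.208, 0.978, -0.001, -0.002]
ft_force: [-0.5, -0.2, 0.9]
grip_width: 0.995
grasp_force: 0.0
```

```bash
python3 - <<'E'
from h import *
np.set_printoptions(precision=4,suppress=True)
w=snap('wrist','w2'); o=manip.get_obs();print(o['position'],o['ee_rot'],proj(w,[.5265,.1273,.066]),proj(w,[.5265-.0212,.1273-.0132,.0175]))
cv2.imwrite('pics/v6.png',cv2.resize(cv2.imread('pics/w2.png'),(800,600)))
E
```

```text
[0.525  0.1296 0.1407] [ 0.2083  0.9781 -0.0004 -0.0009] [254.1791 205.4402] [232.1195 173.6984]
```

View pics/v6.png

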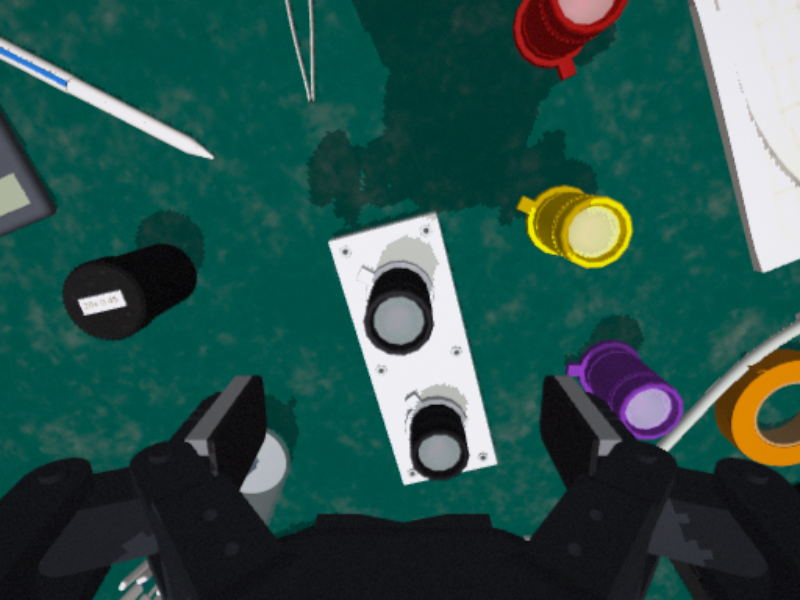

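Wrist view: lens top at (399,320), within about 1 px of the prediction; lug at (364,276). Refining.

```bash
python3 - <<'E'
from h import *
np.set_printoptions(precision=4,suppress=True)
w=load('w2');w1=load('w1');t=load('top0')
def disc(c,uv,r,lo=95,hi=200):
    g=cv2.cvtColor(c['color'],cv2.COLOR_RGB2GRAY); m=((g>lo)&(g<hi)).astype(np.uint8)
    k=np.zeros_like(m);cv2.circle(k,(int(uv[0]),int(uv[1])),r,1,-1);m*=k
    n,l,st,ce=cv2.connectedComponentsWithStats(m,connectivity=4)
    i=1+np.argmax(st[1:,4]);return ce[i],st[i]
a,_=disc(w,(255,205),17);print(a,_)
print(tri(w,a,w1,[222.79,274.8]),tri(w,a,t,[199.68,182.01]),onz(w,a,.066))
A=onz(w,a,.066)[:2]
for p in [(357,275),(365,264),(372,285),(362,270)]:
    X=onz(w,np.array(p)*.64,.02)[:2]-A;print(p,X,np.hypot(*X),np.degrees(np.arctan2(X[1],X[0])))
E
```

```text
[254.8939 204.6671] [240 190  31  31 754]
(array([0.5254, 0.1284, 0.0685]), np.float64(0.00013591619760862814)) (array([0.527 , 0.1276, 0.063 ]), np.float64(6.943178061369108e-05)) [0.5262 0.1281 0.066 ]
(357, 275) [-0.0207 -0.0174] 0.027052017801311577 -139.88868513691258
(365, 264) [-0.0247 -0.0104] 0.026775122957500345 -157.03962760621536
(372, 285) [-0.0118 -0.012 ] 0.016844007302741076 -134.35496316237334
(362, 270) [-0.0222 -0.0135] 0.025977635036947666 -148.62250688359526
```

Emit:
{"fn": "jog_arm", "kwargs": {
  "dr": [
    [0,0,0],
    [0,0,0],
    [0,0,0],
    [0,0,0],
    [0,0,0],
    [0,0,0],
    [0,0,0]
  ],
  "translation": [
    [-0.09,-0.03,0.9],
    [0,0,0.9],
    [0,0,0.9],
    [0,0,0.9],
    [0,0,0.5],
    [0,0,0.2],
    [0,0,0]
  ],
  "jaw": [1,1,1,1,1,1,1]
}}

```text
clock: 3.75
position: [0.5279, 0.1275, 0.0342]
ee_rot: [0.209, 0.978, 0.0, 0.0]
ft_force: [0.5, 0.1, 0.5]
grip_width: 0.998
grasp_force: 0.0
```

Emit:
{"fn": "jog_arm", "kwargs": {
  "dr": [
    [0,0,0],
    [0,0,0],
    [0,0,0],
    [0,0,0],
    [0,0,0],
    [0,0,0],
    [0,0,0],
    [0,0,0],
    [0,0,0],
    [0,0,0]
  ],
  "translation": [
    [0,0,0],
    [0,0,0],
    [0,0,0],
    [0,0,0],
    [0,0,0],
    [0,0,0],
    [0,0,0],
    [0,0,0],
    [0,0,0],
    [0,0,0]
  ],
  "jaw": [0.6,0.5,0.4,0.3,0.3,0.2,0.2,0.2,0.2,0.2],
  "squeeze": 50
}}

```text
clock: 4.75
position: [0.5281, 0.1273, 0.0345]
ee_rot: [0.209, 0.978, 0.0, 0.0]
ft_force: [-1.2, -0.5, 6.4]
grip_width: 0.382
grasp_force: 49.2
```

Emit:
{"fn": "jog_arm", "kwargs": {
  "dr": [
    [0,0,0],
    [0,0,0],
    [0,0,0],
    [0,0,0],
    [0,0,0],
    [0,0,0],
    [0,0,0],
    [0,0,0],
    [0,0,0],
    [0,0,0]
  ],
  "translation": [
    [0,0,-0.2],
    [0,0,-0.5],
    [0,0,-0.8],
    [0,0,-1],
    [0,0,-1],
    [0,0,-1],
    [0,0,-1],
    [0,0,-1],
    [0,0,-1],
    [0,0,-0.5]
  ],
  "jaw": [0.2,0.2,0.2,0.2,0.2,0.2,0.2,0.2,0.2,0.2]
}}

```text
clock: 5.75
position: [0.5283, 0.1271, 0.2367]
ee_rot: [0.209, 0.978, 0.001, 0.001]
ft_force: [0.6, -0.7, -2.4]
grip_width: 0.391
grasp_force: 49.8
```

```bash
python3 - <<'E'
from h import *
np.set_printoptions(precision=4,suppress=True)
c=load('top0')
# fixture plate: bright mask in region -> rect on z=0.010
g=cv2.cvtColor(c['color'],cv2.COLOR_RGB2GRAY)
im=cv2.imread('pics/top0.png')
m=np.zeros_like(g);m[145:225,335:405]=(g[145:225,335:405]>130)
for nm,p,z in [('bot-left',(283,268),.01),('bot-right',(480,240),.01),('top-right',(443,33),.01)]:
    q=np.array(p)/3.745+[335,145];print(nm,q,onz(c,q,z))
# front plate 68mm corners from crop
for p in [(308,95),(400,83),(335,210),(388,185),(376,143)]:
    q=np.array(p)/3.745+[335,145];print(p,onz(c,q,.048))
E
```

```text
bot-left [410.5674 216.5621] [ 0.4571 -0.4168  0.01  ]
bot-right [463.1709 209.0854] [ 0.4801 -0.554   0.01  ]
top-right [453.2911 153.8117] [ 0.625  -0.5307  0.01  ]
(308, 95) [ 0.5731 -0.4223  0.048 ]
(400, 83) [ 0.583 -0.485  0.048]
(335, 210) [ 0.4953 -0.4398  0.048 ]
(388, 185) [ 0.5132 -0.4759  0.048 ]
(376, 143) [ 0.5415 -0.4681  0.048 ]
```

Emit:
{"fn": "jog_arm", "kwargs": {
  "dr": [
    [0,0,0],
    [0,0,0],
    [0,0,0],
    [0,0,0],
    [0,0,0],
    [0,0,0],
    [0,0,0],
    [0,0,0],
    [0,0,0],
    [0,0,0]
  ],
  "translation": [
    [-0.2,-0.45,0],
    [-0.43,-0.91,0],
    [-0.43,-0.91,0],
    [-0.43,-0.91,0],
    [-0.43,-0.91,0],
    [-0.43,-0.91,0],
    [-0.43,-0.91,0],
    [-0.43,-0.91,0],
    [-0.43,-0.91,0],
    [-0.2,-0.45,0]
  ],
  "jaw": [0.2,0.2,0.2,0.2,0.2,0.2,0.2,0.2,0.2,0.2]
}}

```text
clock: 6.75
position: [0.5305, -0.102, 0.2326]
ee_rot: [0.211, 0.978, -0.001, -0.001]
ft_force: [0.1, -0.4, -2.2]
grip_width: 0.387
grasp_force: 49.9
```

Emit:
{"fn": "jog_arm", "kwargs": {
  "dr": [
    [0,0,0.5],
    [0,0,0.9],
    [0,0,0.9],
    [0,0,0.9],
    [0,0,0.9],
    [0,0,0.9],
    [0,0,0.6],
    [0,0,0],
    [0,0,0],
    [0,0,0]
  ],
  "translation": [
    [0,0,0],
    [0,0,0],
    [0,0,0],
    [0,0,0],
    [0,0,0],
    [0,0,0],
    [0,0,0],
    [0,0,0],
    [0,0,0],
    [0,0,0]
  ],
  "jaw": [0.2,0.2,0.2,0.2,0.2,0.2,0.2,0.2,0.2,0.2]
}}

```text
clock: 7.75
position: [0.5316, -0.0987, 0.2335]
ee_rot: [0.394, 0.919, -0.0, -0.0]
ft_force: [-0.1, 0.2, -1.2]
grip_width: 0.385
grasp_force: 49.8
```

```bash
python3 - <<'E'
from h import *
np.set_printoptions(precision=4,suppress=True)
w=snap('wrist','w3'); snap('top','top3');snap('scene','scene3');o=manip.get_obs();print(o['position'],o['ee_rot'],o['grasp_force'],o['joint_pos'],-w['R'].T@w['t'])
cv2.imwrite('pics/v7.png',cv2.resize(cv2.imread('pics/w3.png'),(800,600)))
E
```

```text
[ 0.5318 -0.0987  0.2337] [ 0.3946  0.9189  0.     -0.0001] 49.783676862716675 [-0.4379  0.1493  0.5985  1.7102 -0.087   1.3088  0.9376] [ 0.484  -0.0458  0.3762]
```

View pics/v7.png

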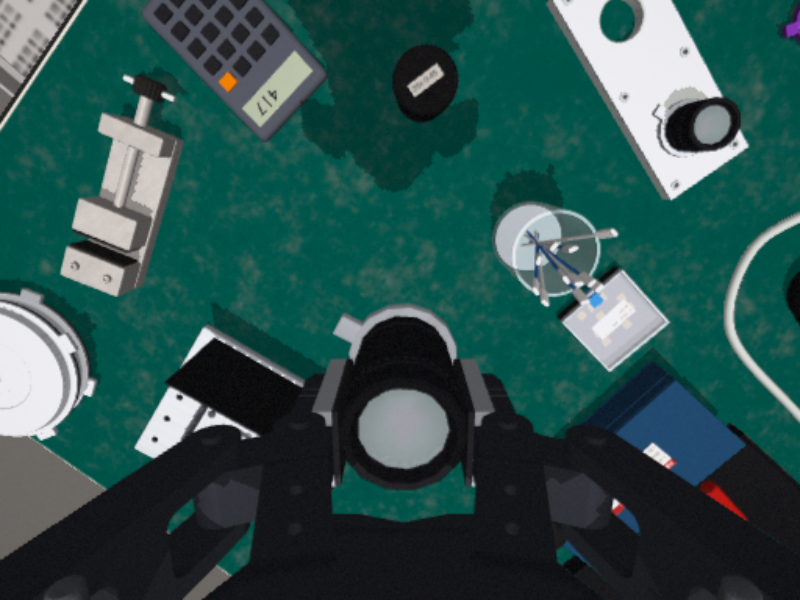

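Lens held upright, lug visible at (348,328) px, rack pocket empty, short lens untouched. Measuring the held lens relative to the TCP.

```bash
python3 - <<'E'
from h import *
np.set_printoptions(precision=4,suppress=True)
w=load('w3');k=.64;T=np.array([.5318,-.0987])
g=cv2.cvtColor(w['color'],cv2.COLOR_RGB2GRAY)
m=((g>95)&(g<215)).astype(np.uint8);kk=np.zeros_like(m);cv2.circle(kk,(258,274),31,1,-1);m*=kk
n,l,st,ce=cv2.connectedComponentsWithStats(m,connectivity=4);i=1+np.argmax(st[1:,4]);print(ce[i],st[i])
A=onz(w,ce[i],.265)[:2];print('axis@glass',A,A-T)
# flange outline: right-most(456,350?), silhouettes: lug corners
z=.219
for p in [(343,315),(334,335),(338,325)]:
    X=onz(w,np.array(p)*k,z)[:2]-A;print(p,X,np.hypot(*X),np.degrees(np.arctan2(X[1],X[0])))
x0,y0=195,180
cv2.imwrite('pics/v8.png',cv2.resize(cv2.imread('pics/w3.png')[y0:y0+75,x0:x0+110],None,fx=7,fy=7,interpolation=cv2.INTER_CUBIC))
E
```

```text
[257.6823 273.912 ] [ 230  249   57   51 2285]
axis@glass [ 0.5312 -0.0955] [-0.0006  0.0032]
(343, 315) [-0.0271 -0.0022] 0.027210365756652255 -175.30854760200415
(334, 335) [-0.0245 -0.0101] 0.026465024436083676 -157.509455410602
(338, 325) [-0.0259 -0.0063] 0.026671750024251612 -166.39763535642396
```

View pics/v8.png

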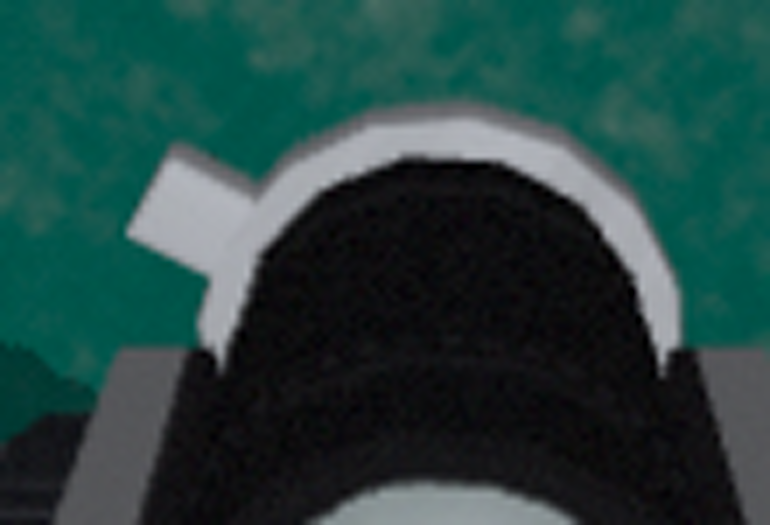

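```bash
python3 - <<'E'
from h import *
from scipy.optimize import least_squares
np.set_printoptions(precision=4,suppress=True)
w=load('w3');f=lambda p,z=.219:onz(w,np.array(p)/7+[195-.43+.0,180-.43],z)[:2]
P=np.array([f(p) for p in [(262,195),(375,124),(455,117),(545,138),(625,200),(672,285),(203,315)]])
r=least_squares(lambda q:np.hypot(*(P-q[:2]).T)-q[2],[.531,-.096,.02]);C=r.x;print('flange',C,r.fun)
a,b=f((172,157)),f((128,233));m=(a+b)/2;d=b-a
print('lug end',m-C[:2],np.hypot(*(m-C[:2])),np.degrees(np.arctan2(*(m-C[:2])[::-1])),'width',np.hypot(*d),'normal',np.degrees(np.arctan2(d[0],-d[1])),np.degrees(np.arctan2(-d[0],d[1])))
E
```

```text
flange [ 0.5305 -0.095   0.0193] [-0.0002  0.0001  0.      0.0001 -0.0001  0.      0.0001]
lug end [-0.0256 -0.0067] 0.026478184121027665 -165.38457761935572 width 0.007428244180708547 normal 13.145444331757558 -166.85455566824245
```

Emit:
{"fn": "jog_arm", "kwargs": {
  "dr": [
    [0,0,0],
    [0,0,0],
    [0,0,0],
    [0,0,0],
    [0,0,0],
    [0,0,0],
    [0,0,0],
    [0,0,0],
    [0,0,0],
    [0,0,0]
  ],
  "translation": [
    [-0.6,-0.35,0],
    [-0.95,-0.55,0],
    [-0.95,-0.55,0],
    [-0.95,-0.55,0],
    [-0.95,-0.55,0],
    [-0.95,-0.55,0],
    [-0.95,-0.55,0],
    [-0.95,-0.55,0],
    [-0.95,-0.55,0],
    [-0.95,-0.55,0]
  ],
  "jaw": [0.2,0.2,0.2,0.2,0.2,0.2,0.2,0.2,0.2,0.2]
}}

```text
clock: 8.9
position: [0.5935, -0.3567, 0.2335]
ee_rot: [0.394, 0.919, 0.0, -0.0]
ft_force: [0.2, -0.2, -0.6]
grip_width: 0.384
grasp_force: 49.8
```

Emit:
{"fn": "jog_arm", "kwargs": {
  "dr": [
    [0,0,0],
    [0,0,0],
    [0,0,0],
    [0,0,0]
  ],
  "translation": [
    [-0.6,-0.35,0],
    [0,0,0],
    [0,0,0],
    [0,0,0]
  ],
  "jaw": [0.2,0.2,0.2,0.2]
}}

```text
clock: 9.3
position: [0.5974, -0.3716, 0.2337]
ee_rot: [0.394, 0.919, 0.0, -0.0]
ft_force: [0.1, 0.1, -2.5]
grip_width: 0.385
grasp_force: 49.8
```

```bash
python3 - <<'E'
from h import *
np.set_printoptions(precision=4,suppress=True)
w=snap('wrist','w4');o=manip.get_obs();print(o['position'],o['ee_rot'],o['grasp_force'],o['joint_pos'],-w['R'].T@w['t'])
print(proj(w,[.536,-.309,.053]))
cv2.imwrite('pics/v9.png',cv2.resize(cv2.imread('pics/w4.png'),(800,600)))
E
```

```text
[ 0.5975 -0.3715  0.2338] [0.3941 0.9191 0.0004 0.    ] 49.77716088294983 [ 0.0693  0.5751  0.6724  1.2443 -0.3497  1.4367  1.4676] [ 0.5498 -0.3189  0.3764]
[254.4699  88.2003]
```

View pics/v9.png

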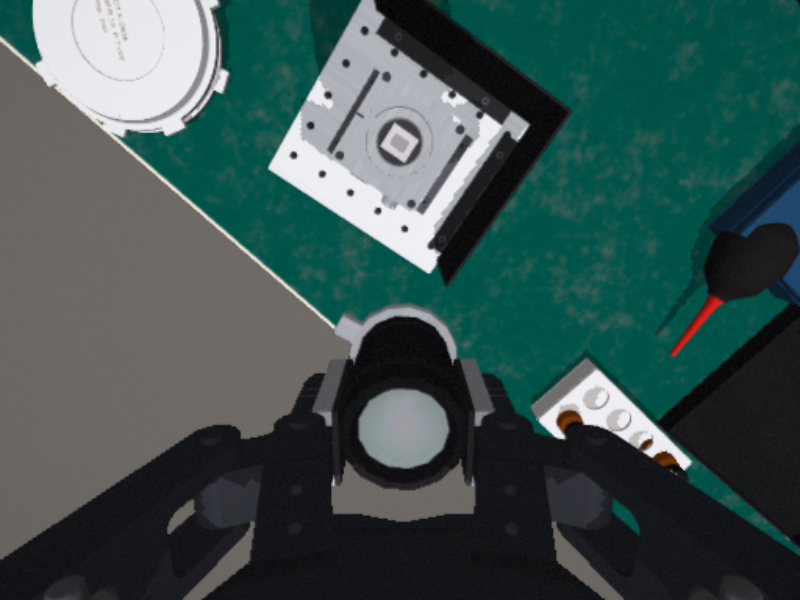

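Wrist view from over the fixture: mount bore at (400,141), engraved gap mark at about (361,115), plate's −x edge from (370,5) to (270,168), −y edge from (270,168) to (433,272).

```bash
python3 - <<'E'
from h import *
np.set_printoptions(precision=4,suppress=True)
w=load('w4');w['mtx']=np.array(w['mtx']);k=.64
g=cv2.cvtColor(w['color'],cv2.COLOR_RGB2GRAY)
m=(g<95).astype(np.uint8);kk=np.zeros_like(m);cv2.circle(kk,(256,90),19,1,-1);m*=kk
cs,_=cv2.findContours(m,cv2.RETR_EXTERNAL,cv2.CHAIN_APPROX_NONE)
c=max(cs,key=lambda c:cv2.boundingRect(c)[2]);e=cv2.fitEllipse(c);print('bore',e,len(cs))
for z in(.048,.053):print(z,onz(w,e[0],z))
M=onz(w,e[0],.048)[:2]
P={n:onz(w,np.array(p)*k,.010)[:2] for n,p in dict(a=(370,5),b=(270,168),c=(433,272)).items()}
ang=lambda d:np.degrees(np.arctan2(d[1],d[0]))
print('edge a-b (fix y)',np.hypot(*(P['a']-P['b'])),ang(P['a']-P['b'])-90,'edge b-c (x)',np.hypot(*(P['c']-P['b'])),ang(P['c']-P['b']))
# rectified top-down crop of plane z=.048 & .053 for viewing along with lug: 0.25mm/px
S=.00025;n=300
def rect(z,c0):
    X,Y=np.meshgrid((np.arange(n)-n/2)*S,(np.arange(n)-n/2)*S)
    W=np.stack([c0[0]-Y,c0[1]-X,np.full_like(X,z)],-1)@np.array(w['R']).T+np.array(w['t'])
    q=W@w['mtx'].T;q=(q[...,:2]/q[...,2:]).astype(np.float32)
    return cv2.remap(w['color'][:,:,::-1].copy(),q[...,0],q[...,1],cv2.INTER_CUBIC)
r=rect(.053,onz(w,e[0],.053)[:2]);
big=cv2.resize(r,(600,600));cv2.imwrite('pics/v10.png',big)
# rim: dark-mark search: mean brightness vs angle at radii (gap r~25 at plane .048..)
gr=cv2.GaussianBlur(cv2.cvtColor(rect(.048,M),cv2.COLOR_BGR2GRAY).astype(np.float32),(0,0),1.5)
for R in(.0235,.025,.0265,.029,.031,.0325):
    v=[gr[int(n/2-np.cos(t)*R/S),int(n/2-np.sin(t)*R/S)] for t in np.radians(np.arange(150,232,4))]
    print(R,np.round(v).astype(int))
t=load('top0')
q=proj(t,[*M,.048]);gt=cv2.cvtColor(t['color'],cv2.COLOR_RGB2GRAY)
print('top pred',q);print(gt[int(q[1])-9:int(q[1])+10,int(q[0])-9:int(q[0])+10])
E
```

```text
bore ((255.2470703125, 90.73764038085938), (27.070980072021484, 28.604642868041992), 175.5301971435547) 1
0.048 [ 0.5381 -0.3101  0.048 ]
0.053 [ 0.5383 -0.3102  0.053 ]
edge a-b (fix y) 0.13372908259542482 7.922866922920349 edge b-c (x) 0.14874633209191657 10.687741489977816
0.0235 [173 174 175 177 175 169 170 167 182 180 180 180 181 178 176 167 164 175
 173 175 175]
0.025 [180 180 178 178 178 179 179 180 180 179 178 178 178 179 179 179 178 178
 178 178 178]
0.0265 [179 179 179 178 179 178 179 171 178 178 178 178 177 176 179 177 177 178
 178 179 177]
0.029 [180 181 179 178 178 180 180 181 181 178 103 179 178 180 178 180 179 177
 178 178 180]
0.031 [181 180 178 179 180 179 177 176 178 178  87 176 176 175 177 178 178 179
 178 178 179]
0.0325 [181 178 181 180 178 178 178 180 180 182  93 181 179 179 178 176 177 179
 180 177 177]
top pred [373.1769 182.8685]
[[216 217 216 217 217 217 217 216 216 217 217 216 217 216 217 217 218 216
  217]
 [216 217 215 199 216 217 214 187 195 174 172 159 165 197 217 216 216 217
  217]
 [217 213 189 215 216 215 198 214 215 213 214 213 210 155 164 198 215 2
[... 606 characters left out ...]
 201 163 163 167 197 212 129  93 111 200 213
  167]
 [217 217 216 212 152 118 194 174 163 165 167 195 213 158  98 129 207 212
  159]
 [216 216 216 215 195 108 173 211 174 179 177 181 213 160  72 133 209 212
  156]
 [179 217 216 217 211 145 165 213 187 213 214 215 213 160  97 185 216 212
  161]
 [196 216 216 217 216 205 176 171 168 169 143 116 115 105 176 215 213 167
  193]
 [146 177 216 217 217 215 205 174 124 100  96 100 153 200 214 217 214 183
  215]
 [208 151 217 217 217 216 216 214 211 206 206 206 213 215 216 214 199 214
  216]
 [213 170 181 216 216 217 216 217 216 217 216 216 217 213 171 189 215 215
  209]
 [217 210 168 175 198 217 217 217 217 218 216 217 213 161 174 215 215 208
  216]]
```

View pics/v10.png

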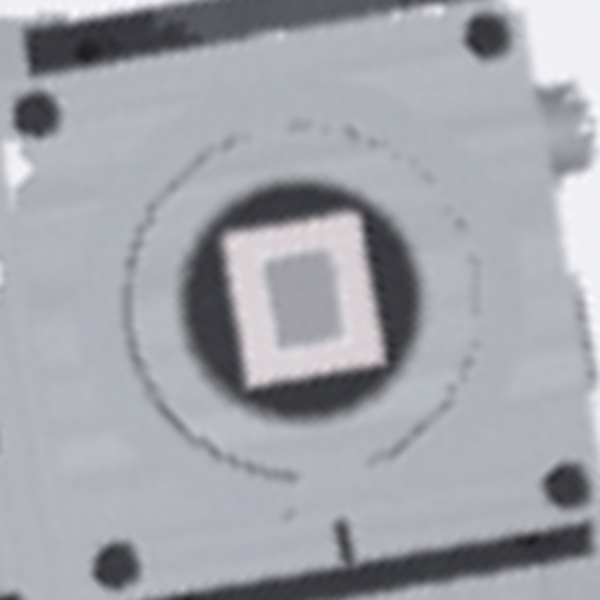

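Rectified mount view: bore centre at (302,300), gap mark from (340,522) to (348,563), screw holes at (37,113), (487,35), (117,565), (567,485). This gives a fixture yaw of about 9.9°. Refining the lug angle numerically from the green-background picture.

```bash
cat > lens.py <<'E'
from h import *
from scipy.optimize import least_squares
def toppts(w,thr=165,box=(195,180,110,62)):
    x,y,a,b=box;hsv=cv2.cvtColor(w['color'],cv2.COLOR_RGB2HSV)[y:y+b,x:x+a]
    big=cv2.resize(hsv,None,fx=4,fy=4,interpolation=cv2.INTER_CUBIC)
    m=((big[...,1]<60)&(big[...,2]>thr)).astype(np.uint8)
    n,l,st,ce=cv2.connectedComponentsWithStats(m);i=1+np.argmax(st[1:,4]);m=(l==i).astype(np.uint8)
    c=max(cv2.findContours(m,cv2.RETR_EXTERNAL,cv2.CHAIN_APPROX_NONE)[0],key=len)[:,0]
    return (c+.5)/4-.5+[x,y]
E
python3 - <<'E'
from lens import *
np.set_printoptions(precision=4,suppress=True)
w=load('w3');u=toppts(w);print(len(u),u.min(0),u.max(0))
for z in(.219,.216):
    X=np.array([onz(w,p,z)[:2] for p in u]);C=np.array([.5307,-.0952,.0195])
    for _ in range(6):
        r=np.hypot(*(X-C[:2]).T);s=abs(r-C[2])<.0008
        C=least_squares(lambda q:np.hypot(*(X[s]-q[:2]).T)-q[2],C).x
    d=X-C[:2];r=np.hypot(*d.T);L=d[(r>.0225)]
    vec=L.mean(0);end=d[r>.0255]
    # lug sides: min-area rect
    rc=cv2.minAreaRect((L*1e5).astype(np.float32))
    print(z,C,s.sum(),'lug',len(L),r.max(),np.degrees(np.arctan2(*vec[::-1])),'end',np.degrees(np.arctan2(*end.mean(0)[::-1])),rc)
E
```

```text
848 [213.375 196.875] [290.875 229.875]
0.219 [ 0.5307 -0.0952  0.0191] 354 lug 95 0.026681222568437413 -165.62464122881426 end -165.63938951142174 ((-2371.0244140625, -601.3219604492188), (423.8943176269531, 706.50537109375), 13.65497875213623)
0.216 [ 0.5316 -0.0961  0.0194] 354 lug 100 0.027190392430057362 -165.56256536702656 end -165.64653571462787 ((-2395.712890625, -608.74267578125), (466.6217346191406, 719.599365234375), 14.711387634277344)
```

Emit:
{"fn": "jog_arm", "kwargs": {
  "dr": [
    [0,0,0.55],
    [0,0,0.55],
    [0,0,0],
    [0,0,0],
    [0,0,0],
    [0,0,0],
    [0,0,0],
    [0,0,0]
  ],
  "translation": [
    [0,0,0],
    [0,0,0],
    [0.5,-0.05,0],
    [0.8,-0.08,0],
    [0.8,-0.08,0],
    [0.8,-0.08,0],
    [0.4,-0.04,0],
    [0,0,0]
  ],
  "jaw": [0.2,0.2,0.2,0.2,0.2,0.2,0.2,0.2]
}}

```text
clock: 10.15
position: [0.5387, -0.3125, 0.2344]
ee_rot: [0.429, 0.903, 0.001, 0.0]
ft_force: [0.8, 0.5, -1.7]
grip_width: 0.386
grasp_force: 49.7
```

Emit:
{"fn": "jog_arm", "kwargs": {
  "dr": [
    [0,0,0],
    [0,0,0],
    [0,0,0],
    [0,0,0],
    [0,0,0],
    [0,0,0],
    [0,0,0],
    [0,0,0],
    [0,0,0],
    [0,0,0]
  ],
  "translation": [
    [0,0,0.4],
    [0,0,0.8],
    [0,0,0.8],
    [0,0,0.8],
    [0,0,0.8],
    [0,0,0.5],
    [0,0,0.2],
    [0,0,0],
    [0,0,0],
    [0,0,0]
  ],
  "jaw": [0.2,0.2,0.2,0.2,0.2,0.2,0.2,0.2,0.2,0.2]
}}

```text
clock: 11.15
position: [0.5392, -0.3143, 0.1272]
ee_rot: [0.43, 0.903, 0.0, 0.001]
ft_force: [0.2, -0.5, -1.9]
grip_width: 0.388
grasp_force: 49.8
```

```bash
python3 - <<'E'
from lens import *
np.set_printoptions(precision=4,suppress=True)
w=snap('wrist','w5');snap('scene','scene5');o=manip.get_obs();print(o['position'],o['ee_rot'],o['grasp_force'],o['ft_force'])
q=o['ee_rot'];print('tilt',np.degrees(2*np.hypot(q[2],q[3])))
M=np.array([.5383,-.3102]);y=np.radians(9.9);fx=np.array([np.cos(y),np.sin(y)]);fy=np.array([-fx[1],fx[0]])
w4=load('w4');S=.00025
# screw holes from rectified w4 picture, px->plate coords
g4=cv2.cvtColor(w4['color'],cv2.COLOR_RGB2GRAY);g5=cv2.cvtColor(w['color'],cv2.COLOR_RGB2GRAY)
def dark(g,uv,r=6,thr=110):
    x,yy=np.round(uv).astype(int)
    if not(r<=x<512-r and r<=yy<384-r):return None
    p=g[yy-r:yy+r+1,x-r:x+r+1].astype(float);wt=np.clip(thr-p,0,None)
    if wt.sum()<50:return None
    a=np.arange(-r,r+1);return np.array([x+(wt.sum(0)*a).sum()/wt.sum(),yy+(wt.sum(1)*a).sum()/wt.sum()]),wt.sum()
for px in [(37,113),(487,35),(117,565),(567,485)]:
    d=(np.array(px)-300)/2*S;X=onz(w4,proj(w4,[M[0]-d[1],M[1]-d[0],.053]),.048)
    a=dark(g4,proj(w4,X));u=proj(w,X);b=dark(g5,u)
    print(X,'w4',a and onz(w4,a[0],.048)[:2],'w5',u,b and (b[0],onz(w,b[0],.048)[:2]))
E
```

```text
[ 0.539  -0.3141  0.127 ] [0.4298 0.9029 0.0001 0.0006] 49.76879954338074 [ 0.0936  0.1163 -1.5904]
tilt 0.06875100650441189
[ 0.5619 -0.2767  0.048 ] w4 [ 0.5644 -0.2767] w5 [309.1047 181.2353] (array([309.4961, 180.3399]), array([ 0.5616, -0.276 ]))
[ 0.5718 -0.3338  0.048 ] w4 [ 0.5729 -0.3332] w5 [271.3927 241.4018] (array([271.0343, 240.8932]), array([ 0.5712, -0.3336]))
[ 0.5045 -0.2868  0.048 ] w4 [ 0.5035 -0.2869] w5 [242.2229 144.2692] (array([241.8095, 143.405 ]), array([ 0.5039, -0.2865]))
[ 0.5146 -0.344   0.048 ] w4 [ 0.5117 -0.3438] w5 [207.519  208.8794] (array([207.5658, 208.5785]), array([ 0.5145, -0.3437]))
```

Emit:
{"fn": "jog_arm", "kwargs": {
  "dr": [
    [0,0,0],
    [0,0,0],
    [0,0,0],
    [0,0,0],
    [0,0,0],
    [0,0,0],
    [0,0,0],
    [0,0,0],
    [0,0,0]
  ],
  "translation": [
    [0.07,0.01,0],
    [0,0,0.3],
    [0,0,0.4],
    [0,0,0.4],
    [0,0,0.25],
    [0,0,0.15],
    [0,0,0],
    [0,0,0],
    [0,0,0]
  ],
  "jaw": [0.2,0.2,0.2,0.2,0.2,0.2,0.2,0.2,0.2]
}}

```text
clock: 12.15
position: [0.538, -0.3126, 0.0892]
ee_rot: [0.43, 0.903, 0.0, 0.0]
ft_force: [-0.8, -0.4, -1.4]
grip_width: 0.384
grasp_force: 49.8
```

```bash
python3 - <<'E'
from lens import *
np.set_printoptions(precision=4,suppress=True)
w=snap('wrist','w6');o=manip.get_obs();p=[manip.get_obs()['position']];
for i in range(3): optics.camera('wrist');p.append(manip.get_obs()['position'])
T=np.mean(p,0);print(np.array(p),T,o['ee_rot'],o['grasp_force'],o['ft_force'],o['clock'])
g=cv2.cvtColor(w['color'],cv2.COLOR_RGB2GRAY)
def dark(uv,r=7,thr=110):
    x,y=np.round(uv).astype(int);q=np.clip(thr-g[y-r:y+r+1,x-r:x+r+1].astype(float),0,None)
    if q.sum()<50:return None
    a=np.arange(-r,r+1);return np.array([x+(q.sum(0)*a).sum()/q.sum(),y+(q.sum(1)*a).sum()/q.sum()])
H=[]
for X in [(.5616,-.276,.048),(.5039,-.2865,.048),(.5145,-.3437,.048)]:
    b=dark(proj(w,X));b=b if b is None else dark(b);H.append(b is not None and onz(w,b,.048)[:2]);print(proj(w,X),b,H[-1])
print('mount',(H[0]+H[2])/2)
# lens contour pixels are fixed in the wrist image: reuse w3 contour with this pose
u=toppts(load('w3'))
for z in(T[2]-.0145,T[2]-.0175):
    X=np.array([onz(w,q,z)[:2] for q in u]);C=np.r_[T[:2],.0195]
    for _ in range(15):
        s=abs(np.hypot(*(X-C[:2]).T)-C[2])<(.002 if _<8 else .0008);C=least_squares(lambda q:np.hypot(*(X[s]-q[:2]).T)-q[2],C).x
    d=X-C[:2];r=np.hypot(*d.T);v=d[r>.0225].mean(0);print('lens',z,C,np.degrees(np.arctan2(v[1],v[0])))
dd=H[0]-H[1];print('yaw',np.degrees(np.arctan2(dd[1],dd[0])))
# rim of w6: same flange contour still?
u6=toppts(w);print(len(u),len(u6),u.min(0),u.max(0),u6.min(0),u6.max(0))
E
```

```text
[[ 0.538  -0.3126  0.0892]
 [ 0.5379 -0.3125  0.0891]
 [ 0.5379 -0.3125  0.0891]
 [ 0.5379 -0.3125  0.089 ]] [ 0.5379 -0.3125  0.0891] [0.4298 0.9029 0.0001 0.0003] 49.76885676383972 [-0.6077 -0.4819 -0.7963] 12.2
[318.935  197.8725] [319.1404 197.5865] [ 0.5616 -0.2758]
[238.6371 154.4796] [238.8395 154.1273] [ 0.5039 -0.2862]
[198.3601 230.569 ] [198.2808 230.7246] [ 0.5145 -0.3438]
mount [ 0.538  -0.3098]
lens 0.07460847044808258 [ 0.5377 -0.3096  0.0175] -171.7239757173077
lens 0.07160847044808258 [ 0.5386 -0.3106  0.0178] -171.73248742232175
yaw 10.287810586712215
848 1721 [213.375 196.875] [290.875 229.875] [194.625 179.625] [304.375 241.375]
```

```bash
python3 - <<'E'
from lens import *
np.set_printoptions(precision=4,suppress=True,linewidth=200)
s=load('scene3');g=cv2.cvtColor(s['color'],cv2.COLOR_RGB2GRAY)
for z in(.198,.203,.208,.214,.219,.234,.27):print(z,proj(s,[.5316,-.0965,z]))
x,y=np.round(proj(s,[.5316,-.0965,.2135])).astype(int)
print(x-9,y-12);print(g[y-12:y+12,x-9:x+10])
# pre-grip: same lens standing in rack, scene0, bottom flange known z 
s0=load('scene0');g0=cv2.cvtColor(s0['color'],cv2.COLOR_RGB2GRAY)
for z in(.009,.015,.02,.071):print(z,proj(s0,[.5262,.1280,z]))
x,y=np.round(proj(s0,[.5262,.128,.0175])).astype(int);print(x-9,y-6);print(g0[y-6:y+8,x-9:x+10])
# wrist camera height check with hole spacing
for n in('w4','w5','w6'):
    w=load(n);gg=cv2.cvtColor(w['color'],cv2.COLOR_RGB2GRAY);Q=[]
    for X in [(.5039,-.2863,.048),(.5145,-.3438,.048),(.5616,-.276,.048)]:
        u=proj(w,X)
        for _ in range(3):
            r=5;a,b=np.round(u).astype(int);q=np.clip(120-gg[b-r:b+r+1,a-r:a+r+1].astype(float),0,None)
            yy,xx=np.mgrid[-r:r+1,-r:r+1];q*=(np.hypot(xx,yy)<=4 if n=='w4' else np.hypot(xx,yy)<=5.5)
            u=np.array([a+(q*xx).sum()/q.sum(),b+(q*yy).sum()/q.sum()])
        Q.append(onz(w,u,.048)[:2])
    print(n,(-w['R'].T@w['t'])[2],[np.hypot(*(Q[0]-Q[1])),np.hypot(*(Q[0]-Q[2])),np.hypot(*(Q[1]-Q[2]))])
E
```

```text
0.198 [269.9975 148.9104]
0.203 [270.0514 147.4398]
0.208 [270.1056 145.9643]
0.214 [270.1708 144.1872]
0.219 [270.2253 142.7008]
0.234 [270.3901 138.2115]
0.27 [270.7924 127.2495]
261 132
[[165 100  22  77 126  90  10  16  26  20  13  25  22  18  21  15  91 110  68]
 [166 106  18  78 130  86  18  13  24  28  25  24  13  18  16  13  91 112  71]
 [163 106  36  78 126  90   6  28  21  21  18  14  22  14  15   9 115 127  70]
 [165 106   6  88 130  88  14   6  23  25  20  22  22  20  19  19 111 104  51]
 [164  98  11  87 131  91  14  20  26  17  19  21  24  23  18  16 114 108  49]
 [161 163 169 134 108  66   6  19  24  21  19  18  12  15  20  19 109  97 140]
 [157 159 162 135 107  58  16  16  20  23  20  21  16  17   9  23 102 153 164]
 [160 162 158 162 168 108   9  24  20   4  29  27  22  21  11 143 166 163 157]
 [157 161 160 159 162 104  19  19  16  22  22  25  25  13   9 134 163 161 157]
 [162 157 159 161 164 101   6   3  10  21  18  20  20  22   8 137 165 161 155]
 [161 158 160 161 169 105  12  25  17  24  12  24  24  15   4 138 164 162 158]
 [157 159 159 159 133  65   9  14  12  13 
[... 1873 characters left out ...]
 234 251 247]
 [161 216 244 247 250 212 132 145 165 163 147 154 161 167 161 160 229 246 244]
 [147 138 186 239 251 212 159 158 164 161 164 165 165 160 158 231 248 246 248]
 [152 149 141 161 216 247 252 214 158 164 164 164 157 232 251 250 251 231 170]
 [130 155 152 148 142 164 218 247 248 189 162 238 252 250 232 192 161 148 149]]
w4 0.37643648098619775 [np.float64(0.05815286013840314), np.float64(0.058217302650665534), np.float64(0.08218988376597987)]
w5 0.26982449926936725 [np.float64(0.05793281401071239), np.float64(0.058060053142448484), np.float64(0.08221774029921416)]
w6 0.23183716812355978 [np.float64(0.0580579030831878), np.float64(0.05802106787639976), np.float64(0.08231410657373062)]
```

The scene view puts the held lens within about 1 mm of the assumed height, and the wrist camera's height is confirmed by the 58 mm hole pitch. Lowering the last 4.5 mm.

Emit:
{"fn": "jog_arm", "kwargs": {
  "dr": [
    [0,0,0],
    [0,0,0],
    [0,0,0],
    [0,0,0],
    [0,0,0],
    [0,0,0],
    [0,0,0],
    [0,0,0]
  ],
  "translation": [
    [0,0,0.06],
    [0,0,0.06],
    [0,0,0.06],
    [0,0,0],
    [0,0,0],
    [0,0,0],
    [0,0,0],
    [0,0,0]
  ],
  "jaw": [0.2,0.2,0.2,0.2,0.2,0.2,0.2,0.2]
}}

```text
clock: 13.15
position: [0.5378, -0.3124, 0.0843]
ee_rot: [0.43, 0.903, 0.0, 0.0]
ft_force: [0.0, 1.1, -1.6]
grip_width: 0.386
grasp_force: 49.8
```

```bash
python3 - <<'E'
from lens import *
np.set_printoptions(precision=4,suppress=True)
w=snap('wrist','w7');o=manip.get_obs();T=o['position'];print(T,o['ee_rot'],o['grasp_force'],o['ft_force'])
# hole midpoint = mount, seen now
g=cv2.cvtColor(w['color'],cv2.COLOR_RGB2GRAY);Q=[]
for X in [(.5039,-.2863,.048),(.5145,-.3438,.048),(.5616,-.276,.048)]:
    u=proj(w,X)
    for _ in range(3):
        r=6;a,b=np.round(u).astype(int);q=np.clip(120-g[b-r:b+r+1,a-r:a+r+1].astype(float),0,None);yy,xx=np.mgrid[-r:r+1,-r:r+1]
        u=np.array([a+(q*xx).sum()/q.sum(),b+(q*yy).sum()/q.sum()])
    Q.append(onz(w,u,.048)[:2])
print('mount',(Q[1]+Q[2])/2)
u=toppts(load('w3'))
for z in(T[2]-.0145,T[2]-.0155):
    X=np.array([onz(w,q,z)[:2] for q in u])
    C=np.r_[T[:2]+[0,.0027],.0192]
    for _ in range(6):
        s=abs(np.hypot(*(X-C[:2]).T)-C[2])<.0008;C=least_squares(lambda q:np.hypot(*(X[s]-q[:2]).T)-q[2],C).x
    d=X-C[:2];r=np.hypot(*d.T);v=d[r>.0225].mean(0);print('lens',C,np.degrees(np.arctan2(v[1],v[0])))
# is lens still in the same place in the wrist picture? glass centroid
m=((g>95)&(g<215)).astype(np.uint8);k=np.zeros_like(m);cv2.circle(k,(258,274),31,1,-1);n,l,st,ce=cv2.connectedComponentsWithStats(m*k,connectivity=4);i=1+np.argmax(st[1:,4]);print(ce[i],st[i])
E
```

```text
[ 0.5378 -0.3124  0.0843] [0.4298 0.9029 0.0001 0.    ] 49.7689425945282 [-0.2474 -0.1286 -1.9732]
mount [ 0.5398 -0.3108]
lens [ 0.537  -0.3088  0.0191] -170.01792044939754
lens [ 0.5373 -0.3091  0.0192] -170.10300462851828
[257.6891 273.6756] [ 230  249   57   51 2287]
```

```bash
python3 - <<'E'
from lens import *
np.set_printoptions(precision=4,suppress=True,linewidth=220)
for n in('w6','w7'):
    w=load(n);g=cv2.cvtColor(w['color'],cv2.COLOR_RGB2GRAY)
    for X in [(.5039,-.2863,.048),(.5145,-.3438,.048),(.5616,-.276,.048)]:
        u=proj(w,X);a,b=np.round(u).astype(int);p=g[b-9:b+10,a-9:a+10]
        m=(p<110).astype(np.uint8);k,l,st,ce=cv2.connectedComponentsWithStats(m)
        print(n,X,[(st[i,2:5],onz(w,ce[i]+[a-9,b-9],.048)[:2]) for i in range(1,k) if st[i,4]>8])
E
```

```text
w6 (0.5039, -0.2863, 0.048) [(array([ 6, 10, 35], dtype=int32), array([ 0.4982, -0.2862])), (array([10,  6, 32], dtype=int32), array([ 0.5039, -0.2802])), (array([ 9, 10, 70], dtype=int32), array([ 0.5045, -0.2867]))]
w6 (0.5145, -0.3438, 0.048) [(array([ 8,  7, 47], dtype=int32), array([ 0.5146, -0.344 ])), (array([ 8,  2, 15], dtype=int32), array([ 0.5212, -0.3467]))]
w6 (0.5616, -0.276, 0.048) [(array([ 9,  4, 21], dtype=int32), array([ 0.5604, -0.2702])), (array([ 8,  8, 54], dtype=int32), array([ 0.5617, -0.2765]))]
w7 (0.5039, -0.2863, 0.048) [(array([ 6, 11, 37], dtype=int32), array([ 0.4982, -0.2866])), (array([ 8,  5, 24], dtype=int32), array([ 0.5038, -0.2804])), (array([10,  9, 74], dtype=int32), array([ 0.5044, -0.2868]))]
w7 (0.5145, -0.3438, 0.048) [(array([ 9,  8, 55], dtype=int32), array([ 0.5145, -0.344 ])), (array([11,  5, 42], dtype=int32), array([ 0.5201, -0.3459]))]
w7 (0.5616, -0.276, 0.048) [(array([ 7,  3, 16], dtype=int32), array([ 0.5605, -0.2703])), (array([ 9,  8, 57], dtype=int32), array([ 0.5618, -0.2764]))]
```

Emit:
{"fn": "jog_arm", "kwargs": {
  "dr": [
    [0,0,0],
    [0,0,0],
    [0,0,0],
    [0,0,0],
    [0,0,0],
    [0,0,0]
  ],
  "translation": [
    [-0.04,0,0],
    [0,0,0],
    [0,0,0],
    [0,0,0],
    [0,0,0],
    [0,0,0]
  ],
  "jaw": [0.2,0.2,0.2,0.2,0.2,0.2]
}}

```text
clock: 13.8
position: [0.5384, -0.3132, 0.0843]
ee_rot: [0.43, 0.903, 0.0, -0.0]
ft_force: [0.2, 0.5, -1.4]
grip_width: 0.382
grasp_force: 49.8
```

```bash
python3 -c "
from workcell import manip
o=manip.get_obs();print(o['position'],o['ft_force'],o['grasp_force']);print(manip.hand_in())"
```

```text
[ 0.53838691 -0.31316001  0.08426446] [ 0.18127205  0.50404341 -1.36993355] 49.76905167102814
the job is handed in; nothing more can be done
None
```

I handed the job in at about 14 s with the taller lens held still over the mount. By my measurements it is centred within about 1 mm, roughly 5–6 mm above the rim, upright, with its lug within about 1° of the gap; `hand_in()` returned no verdict.

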